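# Press a book trough's end panel home with the bench quick clamp, then release it

### The arm

A 7-joint arm with a two-finger parallel gripper is mounted at the origin on the work surface. World frame = base frame: x ahead of the robot, y to its left, z up, the work surface at z = 0. Lengths are in m, angles in degrees, forces in N, time in s.
With the tool pointing down it reaches from about 0.35 to 0.9 m from the base axis. Payload 7.2 kg.
Tool frame: the origin (TCP) lies at the very end of the fingers, on their centre line; the grasp point (between the pads) lies 19 mm behind it; z points along the fingers, y is the direction in which the jaws open and shut (so a half turn about z gives the same grasp; the last joint's range is limited). The gripper opens to 85 mm and grips with 20 to 120 N. Pads are 22 mm wide; open, the fingers measure 114 mm over their backs; the gripper's body (76 mm by 85 mm) begins 54 mm behind the grasp point. The pads swing forward as they close: fully open they stand 13 mm farther back than shut.
Start: joints at [65.821, 23.554, -0.728, 91.456, 0.321, 64.991, -4.71], TCP at [0.217, -0.586, 0.231] pointing down, gripper open.
Joint ranges: [-169.25, 169.25], [-16.82, 113.86], [-84.01, 82.57], [7.8, 145.47], [-59.2, 239.2], [7.22, 106.19], [-163.78, 163.78]. Speed limits (degrees/s): [136.94, 136.94, 172.46, 172.46, 180, 180, 180].

### API

Orientations are given as a 3x3 rotation matrix whose columns are the frame's x, y, z axes.
In Python, from rig import sense, cams, manip gives the robot as it stands. The module is installed in compiled form; this text tells all that it offers.
- The arm moves only by the shell command python3 -m crank 'ROWS' [FORCE]. ROWS is JSON, a list of rows, each an object with "delta_pos": the shift along the tool's x, y, z in mm, a list of three; "turn": the turn, a rotation vector about the tool's x, y, z in rad, a list of three; "claw": the closure, from 0 (fully open) to 1 (shut). A call has 1 to 10 rows; each row is the pose to reach, as a shift and turn from the pose commanded when the call began, along the tool's axes at that moment; what a row does not reach only later rows make up. A row lasts 1/12 s, in which the tool goes at most 41.7 mm and 7.16 degrees, less where a joint would pass 70% of its speed; a pose out of reach is approached as far as the arm can. A call with a gripper value outside its range is refused whole. The fingers move at their own pace and stop on an object; FORCE is the grip in N (left out, the last holds). Time passes only in rows, so rows that repeat a pose let the fingers close. It gives the time, the measured TCP pose, the force and the opening at its end, in the units of the state.
- sense(): the state, without advancing time (a new reading comes with each control period).
- cams.get_image(name): name is "side" or "top"; returns (picture, depth): 384x512x3 uint8, red, green, blue; 384x512 float32, m along the optical axis (not along the pixel's ray), 0 where there is no reading.
- cams.get_calibration(name): a dict with "fx", "fy", "cx", "cy" (pixels), "origin" and "orientation" of the camera in the world. Camera axes: x right, y down, z forward; pixel columns grow to the right and rows downward; lengths in m; the calibration is good to about 2 mm. A picture is of the moment at which its call begins. get_calibration takes no time and is no camera call.
- manip.sign_off(): hands the job in, once; it reports no verdict.
The state is a dict: "clock": time; "qpos": joint angles; "joint_vel": joint speeds; "joint_torque": joint torques, N m; "tool_pos": TCP position; "tcp_rot": TCP orientation; "contact_force": force on the tool from outside, world axes, zero at the start; "moment": the same for the moment, N m; "grip_width": opening from 0.0 (shut) to 1.0 (fully open).
Only numpy, scipy, OpenCV 4.12 (cv2) and the standard library are available. Lean on these libraries where they do the work, as an engineer would, in place of code of your own. Each camera call takes 0.05 s, during which the arm holds its last target.

### The job

The near end panel of the small wooden book trough stands proud on its dowels: squeeze the bench clamp's trigger, stroke by stroke, until the rubber jaw has pushed the panel fully home and nips it firmly, with between 10 and 26 newtons (more crushes the joint), then let go of the trigger and leave the clamp to hold the panel by itself for a second. Then press the release tab so that the jaw runs all the way back, clear of the panel. Work the clamp only by its trigger and release tab, touch neither bar, jaw, panel nor trough, leave the glue jar and the offcut on the board where they are, and finish clear of everything.

Things in the scene. Friction and masses are not known exactly. Their poses are not given: they have to be found in the camera images.
- clamp: Board 420x160x18 mm fixed on the table with a black quick clamp on it. Origin on the table; x along the clamp's bar to the trough, z up. In mm: board x -185 to 235; cheeks x -128 to 22, y +-18, top z 70; feet y +-30, z 23; bar axis z 45; fixed grip post x 4 to 16, y +-14, top z 137; trigger behind it, tab behind that. The bar moves about 0.38 mm per mm of trigger travel and is held, stepless, as the trigger returns.
- post_grip (a point): Centre of the fixed upright grip post (12 mm thick along the bar, 28 mm wide), 112 mm above the table, at clamp x 10. Its far face (towards the jaw), at clamp x 16, is what one finger rests on.
- trigger_grip (a point): Centre of the trigger's smooth cross piece, 12 mm thick, 28 wide, z 112 (top z 126), at clamp x -41 at rest, on a lever pivoted 85 mm below. Press its rear face (63 mm from the post's far face) towards the post: travel 22 mm, sprung back. Force here: 3 N, plus 0.14 N per mm of travel, plus 2 N to move the bar, plus 0.41 N per N at the jaw; a full stroke on a seated panel goes past 26 N.
- tab_top (a point): Middle of the top of the steel release tab, 26 mm along the bar x 30 mm, 98 mm above the table, at clamp x -116. Press it straight down 9 to 10 mm (full travel 10.5 mm; 3 N at first, up to 15 N with the clamp loaded) and stay down a second: that frees the bar, whose own spring runs it back to the rear stop in about half a second. Under 7 mm the clamp may stay locked.
- jaw: Sprung rubber-faced jaw pad 32 x 32 mm at the front of the bar, facing the panel. Pressed on something it gives about 1 mm for each 4 N. Its frame's origin is not its face but the clamp origin carried along with it: see point jaw_face.
- jaw_face (a point): Centre of the jaw pad's front face, 45 mm above the table. At the rear stop it is at clamp x 57; the bar starts 0 to 8 mm forward of that and can travel 52 mm in all.
- bar: The clamp's sliding steel bar, 14 wide x 10 mm high, 190 mm long, which carries the jaw; its frame is the clamp's, moved along x with it. Not to be touched.
- trough: Small light-wood book trough with its steel back stop, fixed on the board (how far from the jaw varies). Origin on the board top in the plane where the near panel's outer face lies when it is fully home; x away from the jaw, axes parallel to the clamp's. 128 mm long, 120 mm wide, 72 mm high.
- panel: The trough's near end panel, 12 x 100 x 72 mm, sliding along x on dowels; it starts 6 to 12 mm proud of home, towards the jaw. It takes about 5 N to push and stays where it is left; once home it stops dead. Origin at the foot of its outer face.
- panel_face (a point): Point of the panel's outer face that the jaw meets, 45 mm above the table.
- jar_mid (a point): Middle of a small white glue jar, 30 mm across and 44 mm high, loose on the board beside the clamp. Leave it.
- offcut_mid (a point): Middle of a wood offcut 50 x 24 x 14 mm, loose on the board on the clamp's other side. Leave it.

How it is judged:
By the outcome, as a careful person would: the job done as asked, in the order asked, and still so for the second after the job is handed in, with the robot touching nothing.
It also fails if it takes over 72 s, if anything falls off the work surface, if the arm or the gripper's body presses on something with over 40 N, if the wrist force passes 120 N, or if a joint passes its speed limit or range.

## Working session

There is one attempt and no reset: what is moved stays moved. The work goes in short steps, Python scripts to look and compute and a shell command to move; the robot and the scene stay as the last step left them, time stands still between calls to the robot, and variables do not carry over. Pictures are saved under pics/ and viewed, and the job is handed in when it is done.

```bash
mkdir -p pics; python3 - <<'E'
from rig import sense,cams
import cv2,numpy as np
s=sense();print(s)
for n in("side","top"):
    p,d=cams.get_image(n);cv2.imwrite(f"pics/{n}0.png",p[:,:,::-1]);np.savez(f"pics/{n}0.npz",p=p,d=d)
    print(n,cams.get_calibration(n))
E
```

```text
{'clock': 0.0, 'qpos': array([65.8221853 , 23.59977664, -0.72627972, 91.50350911,  0.32024674,
       64.99061176, -4.7097008 ]), 'joint_vel': array([-0.08724006, -0.22277635, -0.01624729, -0.08579463, -0.03050238,
       -0.04245157,  0.05035955]), 'joint_torque': array([ 2.74641488e-04, -6.00619698e+01,  6.81787021e-01, -2.99409717e+01,
        1.37117205e-02,  1.06918457e-02, -1.19331734e-06]), 'tool_pos': array([ 0.21630431, -0.58585265,  0.23045973]), 'tcp_rot': array([[ 9.38073366e-01,  3.46436021e-01, -6.65133267e-04],
       [ 3.46436640e-01, -9.38072239e-01,  1.45889939e-03],
       [-1.18527753e-04, -1.59898119e-03, -9.99998715e-01]]), 'contact_force': array([-0.80634271, -0.35219632,  0.14578759]), 'moment': array([-0.02263503,  0.04750149,  0.03605126]), 'grip_width': 1.0016924832523868}
side {'fx': 480.5866807113982, 'fy': 480.5866807113982, 'cx': 252.60833201595716, 'cy': 183.21155578296347, 'origin': array([ 0.40748167, -0.4736602 ,  0.70708842]), 'orientation': array([[ 9.48873361e-01, -2.35704290e-01,  2.09959123e-01],
       [-3.15655942e-01, -7.10258494e-01,  6.29201238e-01],
       [ 8.19818741e-04, -6.63307138e-01, -7.48346824e-01]])}
top {'fx': 472.6075520234348, 'fy': 472.6075520234348, 'cx': 252.2252772836685, 'cy': 196.6097885741757, 'origin': array([0.53272927, 0.04325034, 0.84716747]), 'orientation': array([[ 0.02403815, -0.99679196,  0.07634101],
       [-0.99968751, -0.02449138, -0.00500618],
       [ 0.00685982, -0.07619681, -0.9970692 ]])}
```

View pics/side0.png

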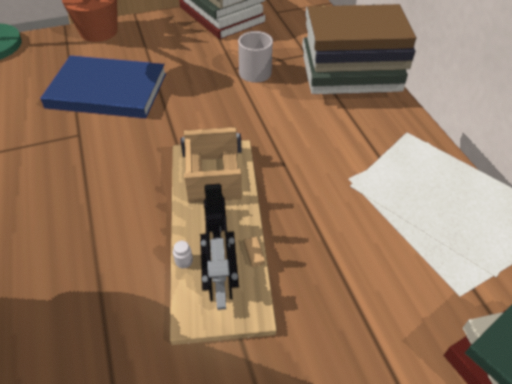

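View pics/top0.png

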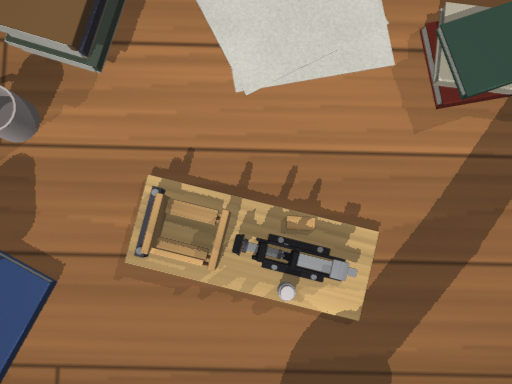

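```bash
cat > h.py <<'E'
import numpy as np,cv2
from rig import cams
def cloud(n,d):
    c=cams.get_calibration(n);v,u=np.indices(d.shape)
    P=np.stack([(u-c['cx'])/c['fx']*d,(v-c['cy'])/c['fy']*d,d],-1)
    return P@c['orientation'].T+c['origin']
def ray(n,u,v,z):
    c=cams.get_calibration(n);r=c['orientation']@np.array([(u-c['cx'])/c['fx'],(v-c['cy'])/c['fy'],1])
    return c['origin']+r*(z-c['origin'][2])/r[2]
E
python3 - <<'E'
from h import *
for n,b in(("top",(110,160,400,340)),("side",(150,110,290,350))):
    f=np.load(f"pics/{n}0.npz");p,d=f['p'],f['d'];W=cloud(n,d)
    x0,y0,x1,y1=b
    k=2.7 if n=='top' else 2.4
    cv2.imwrite(f"pics/{n}0z.png",cv2.resize(p[y0:y1,x0:x1,::-1],None,fx=k,fy=k,interpolation=cv2.INTER_CUBIC))
    ok=(d>0)&(W[...,2]>0.010)
    m=np.zeros(d.shape,np.uint8);m[y0:y1,x0:x1]=ok[y0:y1,x0:x1]
    bd=m.astype(bool)&(W[...,2]<.024)
    print(n,bd.sum(),'med z',np.median(W[bd][:,2]),'zmax',W[m>0][:,2].max())
    q=W[bd][:,:2].astype(np.float32)
    r=cv2.minAreaRect(q*1000);print(r)
    print(cv2.boxPoints(r))
    np.set_printoptions(precision=4,suppress=True)
    # intensity-based board mask: hull rays on z=.018
    cs,_=cv2.findContours(bd.astype(np.uint8),cv2.RETR_EXTERNAL,cv2.CHAIN_APPROX_NONE)
    c=max(cs,key=cv2.contourArea)[:,0]
    Q=np.array([ray(n,u,v,.018)[:2] for u,v in c])*1000
    r=cv2.minAreaRect(Q.astype(np.float32));print(r)
E
```

```text
top 15102 med z 0.01799364619187227 zmax 0.14006870787642123
((508.9243469238281, 37.06507873535156), (420.93365478515625, 160.36972045898438), 77.44800567626953)
[[ 384.91617 -150.9452 ]
 [ 541.45294 -185.79762]
 [ 632.9325   225.07536]
 [ 476.39575  259.9278 ]]
((509.1373596191406, 37.05540466308594), (418.8867492675781, 159.54518127441406), 77.46475982666016)
side 11920 med z 0.018274475960040337 zmax 0.13907224301973886
((508.6651306152344, 35.36738586425781), (421.5310363769531, 160.2576141357422), 77.37586212158203)
[[ 384.4097 -152.7903]
 [ 540.7931 -187.8153]
 [ 632.9205  223.5251]
 [ 476.5372  258.5501]]
((508.19061279296875, 33.229278564453125), (422.87835693359375, 159.5792236328125), 77.36493682861328)
```

```bash
ls pics
```

```text
side0.npz
side0.png
side0z.png
top0.npz
top0.png
top0z.png
```

View pics/top0z.png

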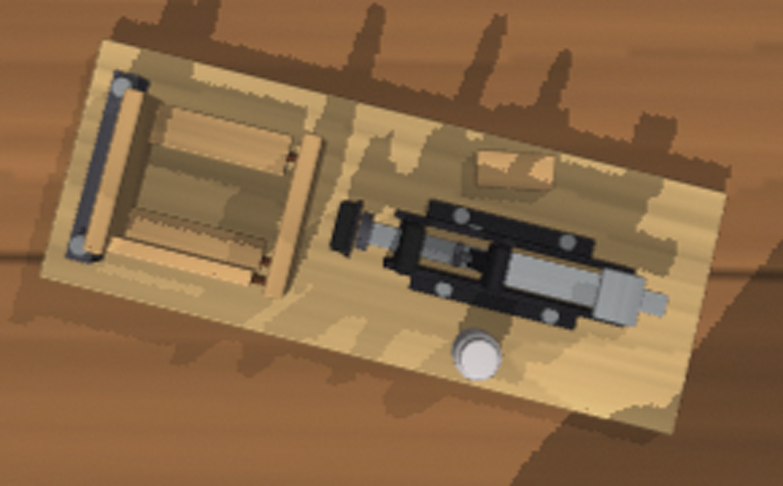

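View pics/side0z.png

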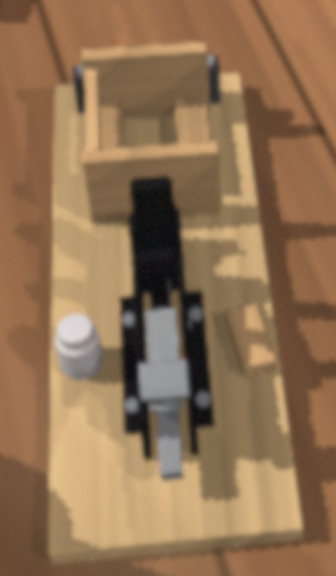

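The top picture shows the trough at left (board corners at crop px ~100,40 / 725,190), the jaw at about (345,228), and the tab and trigger towards the right at about (620,295). The jar is at (478,355) and the offcut at (515,168). Next I'll convert the clouds to the clamp frame.

```bash
cat >> h.py <<'E'
A=np.deg2rad(77.42);R=np.array([[np.cos(A),-np.sin(A),0],[np.sin(A),np.cos(A),0],[0,0,1]])
def setup(cx,cy): return np.array([cx,cy,0])-R@[.025,0,0]
O=setup(.5088,.0362)
def toC(W): return (W-O)@R
E
python3 - <<'E'
from h import *
np.set_printoptions(precision=1,suppress=True)
def rng(P,name):
    if len(P)<3: print('  ',name,'few');return
    print('  ',name,len(P),'p2',np.percentile(P,2,0),'p98',np.percentile(P,98,0),'med',np.median(P,0))
for n in("top","side"):
    f=np.load(f"pics/{n}0.npz");W=cloud(n,f['d']);C=toC(W)*1000;C=C[f['d']>0]
    print(n);x,y,z=C.T
    S=lambda a,b,c,d,e,g:C[(x>a)&(x<b)&(y>c)&(y<d)&(z>e)&(z<g)]
    rng(S(-30,40,-40,40,131,145),'post top')
    rng(S(-80,-20,-40,40,118,130),'trigger top')
    rng(S(-140,-80,-40,40,92,104),'tab')
    rng(S(40,130,-25,25,30,66),'jaw')
    rng(S(40,200,-70,70,84,96),'panel/trough top')
    rng(S(80,140,-70,-25,30,80),'panel L');rng(S(80,140,25,70,30,80),'panel R')
    rng(S(-120,60,32,79,25,70),'jar?');rng(S(-120,60,-79,-32,25,70),'off?')
    for zz in range(64,144,8):
        rng(S(-160,40,-25,25,zz-4,zz+4),f'z{zz}')
E
```

```text
top
   post top 142 p2 [  5.7 -13.  132.1] p98 [ 16.9  12.9 138.8] med [ 11.3  -0.  136. ]
   trigger top 122 p2 [-44.7 -12.4 118.4] p98 [-34.9  12.7 127.8] med [-39.3   0.2 124.5]
   tab 316 p2 [-127.   -14.4   94.3] p98 [-102.3   14.4  100.1] med [-114.5    0.    97.2]
   jaw 321 p2 [ 41.  -24.3  34.7] p98 [127.5  24.2  64.2] med [54.7 -0.2 58.5]
   panel/trough top 963 p2 [ 76.7 -47.4  85.9] p98 [197.2  47.5  92.3] med [185.7   0.2  89.6]
   panel L 327 p2 [ 95.9 -46.3  33.5] p98 [139.  -25.6  40.2] med [118.2 -35.5  37.8]
   panel R 413 p2 [92.7 25.5 34.2] p98 [139.4  47.5  79.8] med [117.   37.9  39.6]
   jar? 271 p2 [-60.4  43.8  31.8] p98 [-33.6  71.   63.8] med [-45.9  56.4  60.2]
   off? 403 p2 [-68.7 -73.2  29.1] p98 [-21.2 -47.1  34.4] med [-44.9 -60.1  31.9]
   z64 62 p2 [-105.4  -17.7   60.1] p98 [20.8 17.1 68. ] med [-29.2   4.4  67. ]
   z72 522 p2 [-119.8  -17.8   68.2] p98 [19.7 17.7 75.9] med [-61.5  -1.7  70.3]
   z80 346 p2 [-103.7   -9.7   76.1] p98 [-30.5   9.6  79.9] med [-77.6  -0.2  77.4]
   z88 11 p2 [-32.7  -5.8  85. ] p98 [-31.1   5.4  90.5] med [-32.   -0
[... 1408 characters left out ...]
p98 [ 4.7 17.8 75.8] med [-61.6  -4.8  70.4]
   z80 387 p2 [-125.3  -14.    76.1] p98 [ 4.9 14.1 83.5] med [-69.3   0.3  77.7]
   z88 88 p2 [-43.6 -17.8  84.1] p98 [ 5.8 16.7 91.5] med [ 3.8 -0.5 87.7]
   z96 438 p2 [-129.5  -15.1   92.9] p98 [10.7 16.  99.5] med [-114.     0.2   97.4]
   z104 90 p2 [-61.9 -13.7 100.1] p98 [  7.9  13.7 107.7] med [  3.3   0.4 103.7]
   z112 102 p2 [-47.8 -12.5 108.2] p98 [  6.2  13.4 115.8] med [  2.1  -0.1 112.8]
   z120 126 p2 [-47.9 -12.9 116.1] p98 [  5.9  13.1 123.9] med [-43.4   0.  119.7]
   z128 134 p2 [-46.5 -13.1 124.1] p98 [  7.5  13.  131.7] med [-38.1   0.  126.1]
   z136 111 p2 [  3.4 -12.3 132.3] p98 [ 15.2  13.1 138.5] med [  7.2   0.6 136.1]
```

```bash
python3 -m crank '[{"delta_pos":[440,-406,0],"turn":[0,0,-1.0],"claw":1},{"delta_pos":[440,-406,0],"turn":[0,0,-1.0],"claw":1},{"delta_pos":[440,-406,0],"turn":[0,0,-1.0],"claw":1},{"delta_pos":[440,-406,0],"turn":[0,0,-1.0],"claw":1},{"delta_pos":[440,-406,0],"turn":[0,0,-1.0],"claw":1},{"delta_pos":[440,-406,0],"turn":[0,0,-1.0],"claw":1},{"delta_pos":[440,-406,0],"turn":[0,0,-1.0],"claw":1},{"delta_pos":[440,-406,0],"turn":[0,0,-1.0],"claw":1},{"delta_pos":[440,-406,0],"turn":[0,0,-1.0],"claw":1},{"delta_pos":[440,-406,0],"turn":[0,0,-1.0],"claw":1}]' 40
cat > st.py <<'E'
from h import *
from rig import sense
np.set_printoptions(precision=2,suppress=True)
s=sense();T=R.T@s['tcp_rot']
print('t',round(s['clock'],2),'tcp clamp mm',toC(s['tool_pos'])*1000,'yaw err deg',np.degrees(np.arctan2(T[1,0],T[0,0])),'z axis',T[:,2],'F clamp',R.T@s['contact_force'],'grip',s['grip_width'])
E
python3 st.py
```

```text
clock: 0.93
tool_pos: [0.4061, -0.2133, 0.2313]
tcp_rot: [[0.215, 0.977, -0.0], [0.977, -0.215, -0.0], [-0.0, -0.0, -1.0]]
contact_force: [0.8, -0.7, -0.5]
grip_width: 0.002
t 0.93 tcp clamp mm [-240.89   45.92  231.3 ] yaw err deg 0.17202482812289144 z axis [-0.  0. -1.] F clamp [-0.48 -0.93 -0.5 ] grip 0.0023325344694387538
```

```bash
python3 -m crank '[{"delta_pos":[172,45,0],"turn":[0,0,0.003],"claw":1},{"delta_pos":[172,45,0],"turn":[0,0,0.003],"claw":1},{"delta_pos":[172,45,0],"turn":[0,0,0.003],"claw":1},{"delta_pos":[172,45,0],"turn":[0,0,0.003],"claw":1},{"delta_pos":[172,45,0],"turn":[0,0,0.003],"claw":1},{"delta_pos":[172,45,0],"turn":[0,0,0.003],"claw":1},{"delta_pos":[172,45,30],"turn":[0,0,0.003],"claw":1},{"delta_pos":[172,45,50],"turn":[0,0,0.003],"claw":1},{"delta_pos":[172,45,60],"turn":[0,0,0.003],"claw":1},{"delta_pos":[172,45,60],"turn":[0,0,0.003],"claw":1}]'
python3 st.py
```

```text
clock: 1.77
tool_pos: [0.4849, -0.0579, 0.1691]
tcp_rot: [[0.219, 0.976, -0.005], [0.976, -0.219, 0.0], [-0.001, -0.005, -1.0]]
contact_force: [-0.0, 0.5, 0.6]
grip_width: -0.0
t 1.77 tcp clamp mm [-72.03   2.81 169.11] yaw err deg -0.0930078458594956 z axis [-0.  0. -1.] F clamp [0.5  0.14 0.64] grip -9.721375422511785e-05
```

```bash
python3 -m crank '[{"delta_pos":[4,2,20],"turn":[0,0,0],"claw":1},{"delta_pos":[4,2,40],"turn":[0,0,0],"claw":1},{"delta_pos":[4,2,55],"turn":[0,0,0],"claw":1},{"delta_pos":[4,2,61],"turn":[0,0,0],"claw":1},{"delta_pos":[4,2,61],"turn":[0,0,0],"claw":1},{"delta_pos":[4,2,61],"turn":[0,0,0],"claw":1}]'
python3 st.py
python3 - <<'E'
from h import *
for n,b in(("top",(200,180,400,330)),("side",(150,110,290,350))):
    p,d=cams.get_image(n);np.savez(f"pics/{n}1.npz",p=p,d=d);x0,y0,x1,y1=b
    cv2.imwrite(f"pics/{n}1.png",cv2.resize(p[y0:y1,x0:x1,::-1],None,fx=2.4,fy=2.4,interpolation=cv2.INTER_CUBIC))
E
```

```text
clock: 2.27
tool_pos: [0.4902, -0.0537, 0.1112]
tcp_rot: [[0.219, 0.976, 0.001], [0.976, -0.219, -0.0], [0.0, 0.001, -1.0]]
contact_force: [0.1, -0.1, 0.5]
grip_width: 0.004
t 2.27 tcp clamp mm [-66.82  -1.41 111.18] yaw err deg -0.054019557748065786 z axis [ 0. -0. -1.] F clamp [-0.09 -0.08  0.46] grip 0.0036881158242792755
```

View pics/top1.png

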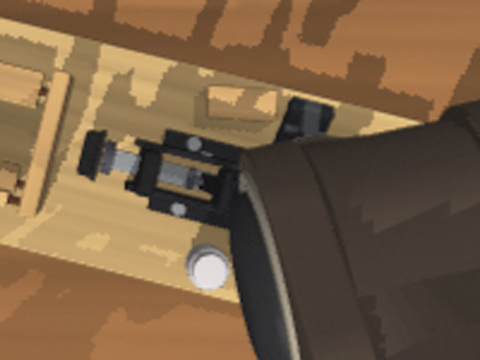

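View pics/side1.png

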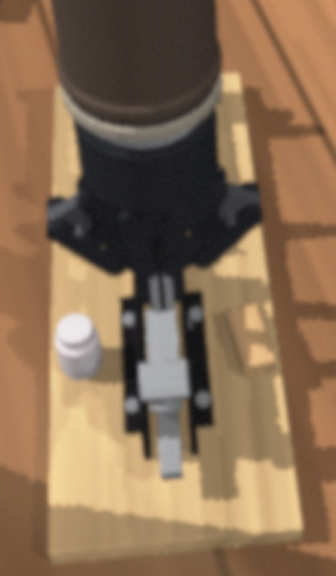

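The top view shows the jaw at crop px (92,155) and the panel at (45,150), both still visible with the arm over the clamp. The side view shows the closed fingertips behind the trigger. First stroke:

```bash
python3 -m crank '[{"delta_pos":[4,-1,2],"turn":[0,0,0],"claw":1},{"delta_pos":[8,-1,3],"turn":[0,0,0],"claw":1},{"delta_pos":[11,-1,3],"turn":[0,0,0],"claw":1},{"delta_pos":[14,-1,3],"turn":[0,0,0],"claw":1}]';python3 st.py
python3 -m crank '[{"delta_pos":[4,0,0],"turn":[0,0,0],"claw":1},{"delta_pos":[8,0,0],"turn":[0,0,0],"claw":1},{"delta_pos":[12,0,0],"turn":[0,0,0],"claw":1},{"delta_pos":[14,0,0],"turn":[0,0,0],"claw":1},{"delta_pos":[14,0,0],"turn":[0,0,0],"claw":1},{"delta_pos":[14,0,0],"turn":[0,0,0],"claw":1}]';python3 st.py
cat > look.py <<'E'
import sys
from h import *
k=sys.argv[1]
np.set_printoptions(precision=1,suppress=True)
b=(200,180,330,330)
p,d=cams.get_image("top");np.savez(f"pics/top{k}.npz",p=p,d=d);x0,y0,x1,y1=b
cv2.imwrite(f"pics/top{k}.png",cv2.resize(p[y0:y1,x0:x1,::-1],None,fx=4,fy=4,interpolation=cv2.INTER_CUBIC))
E
cat > gap.py <<'E'
import sys
from h import *
np.set_printoptions(precision=1,suppress=True)
for k in sys.argv[1:]:
    f=np.load(f"pics/top{k}.npz");p,d=f['p'].astype(int),f['d'];C=toC(cloud('top',d))*1000
    x,y,z=np.moveaxis(C,-1,0)
    jm=(abs(y)<14)&(x>45)&(x<115)&(z>55)&(z<66)
    pm=(abs(y)<45)&(x>60)&(x<110)&(z>84)&(z<95)
    # trough side-wall / back top for reference
    print(k,'jaw front p90..98',np.percentile(x[jm],[50,90,97,99.5]),jm.sum(),'panel x p3,50,97',np.percentile(x[pm],[3,50,97]),'z',np.median(z[pm]))
    # subpixel: sample intensity along clamp x at given y,z
    c=cams.get_calibration('top');g=f['p'].mean(2).astype(np.float32)
    def prof(z0,xs,ys):
        out=[]
        for X in xs:
            P=np.array([[X,Y,z0] for Y in ys])/1000@R.T+O
            q=(P-c['origin'])@c['orientation'];u=q[:,0]/q[:,2]*c['fx']+c['cx'];v=q[:,1]/q[:,2]*c['fy']+c['cy']
            out.append(cv2.remap(g,u.astype(np.float32)[None],v.astype(np.float32)[None],cv2.INTER_LINEAR).mean())
        return np.array(out)
    xs=np.arange(50,115,.25);pj=prof(61,xs,np.arange(-10,11,2));D=np.gradient(pj)
    i=np.argmax(D*(xs<90));print('   jaw edge(rise) x',xs[i],D[i])
    pp=prof(90,xs,np.r_[np.arange(-45,-22,2),np.arange(22,45,2)]);D=np.gradient(pp)
    o=np.argsort(D);print('   panel top: rise',xs[o[-1]],D[o[-1]],'fall',xs[o[0]],D[o[0]])
E
python3 look.py 2; python3 gap.py 0 1 2
```

```text
clock: 2.7
tool_pos: [0.4916, -0.0403, 0.1075]
tcp_rot: [[0.218, 0.976, -0.0], [0.976, -0.218, -0.002], [-0.002, 0.0, -1.0]]
contact_force: [-1.9, -4.7, 1.6]
grip_width: 0.002
t 2.7 tcp clamp mm [-53.39   0.08 107.52] yaw err deg -0.03882583068614909 z axis [-0. -0. -1.] F clamp [-5.05  0.81  1.55] grip 0.0022973651421571806
clock: 3.2
tool_pos: [0.4945, -0.0274, 0.1074]
tcp_rot: [[0.219, 0.976, -0.001], [0.976, -0.219, -0.002], [-0.002, -0.0, -1.0]]
contact_force: [-1.1, -6.3, 2.9]
grip_width: 0.001
t 3.2 tcp clamp mm [-40.16   0.07 107.42] yaw err deg -0.0742632577625342 z axis [-0.  0. -1.] F clamp [-6.35 -0.27  2.95] grip 0.0007984779045086919
0 jaw front p90..98 [51.8 57.1 74.2 76.5] 138 panel x p3,50,97 [76.6 82.2 87.9] z 89.6536890127787
   jaw edge(rise) x 58.0 10.846542
   panel top: rise 77.0 7.7489815 fall 87.75 -5.1341286
1 jaw front p90..98 [51.8 57.1 58.  76.3] 136 panel x p3,50,97 [76.5 82.1 88. ] z 89.67920141263235
   jaw edge(rise) x 58.0 12.100628
   panel top: rise 77.0 8.676281 fall 87.75 -5.6616135
2 jaw front p90..98 [56.7 62.8 64.  76.4] 158 panel x p3,50,97 [76.5 82.1 87.9] z 89.57597714110389
   jaw edge(rise) x 64.0 12.929657
   panel top: rise 77.0 8.780163 fall 87.75 -5.7094345
```

View pics/top2.png

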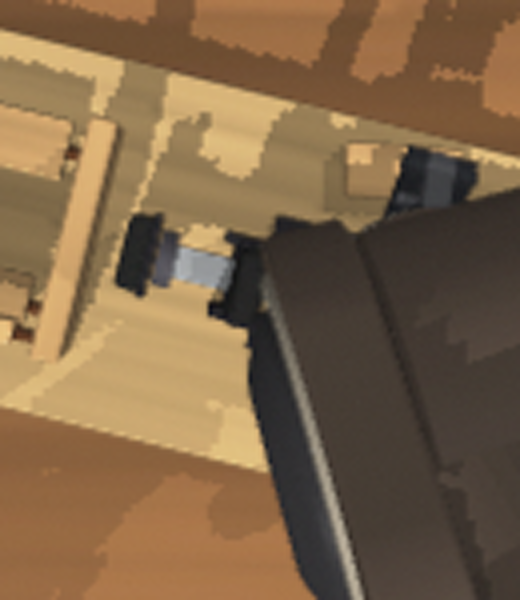

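```bash
python3 -m crank '[{"delta_pos":[-10,0,0],"turn":[0,0,0],"claw":1},{"delta_pos":[-20,0,0],"turn":[0,0,0],"claw":1},{"delta_pos":[-22,0,0],"turn":[0,0,0],"claw":1},{"delta_pos":[-22,0,0],"turn":[0,0,0],"claw":1},{"delta_pos":[-15,0,0],"turn":[0,0,0],"claw":1},{"delta_pos":[-9,0,0],"turn":[0,0,0],"claw":1},{"delta_pos":[-4,0,0],"turn":[0,0,0],"claw":1},{"delta_pos":[0,0,0],"turn":[0,0,0],"claw":1},{"delta_pos":[2,0,0],"turn":[0,0,0],"claw":1},{"delta_pos":[2,0,0],"turn":[0,0,0],"claw":1}]';python3 st.py; python3 look.py 3; python3 gap.py 3
python3 -m crank '[{"delta_pos":[-10,0,0],"turn":[0,0,0],"claw":1},{"delta_pos":[-20,0,0],"turn":[0,0,0],"claw":1},{"delta_pos":[-24,0,0],"turn":[0,0,0],"claw":1},{"delta_pos":[-24,0,0],"turn":[0,0,0],"claw":1},{"delta_pos":[-15,0,0],"turn":[0,0,0],"claw":1},{"delta_pos":[-9,0,0],"turn":[0,0,0],"claw":1},{"delta_pos":[-6,0,0],"turn":[0,0,0],"claw":1},{"delta_pos":[-3,0,0],"turn":[0,0,0],"claw":1},{"delta_pos":[0,0,0],"turn":[0,0,0],"claw":1},{"delta_pos":[0,0,0],"turn":[0,0,0],"claw":1}]';python3 st.py; python3 look.py 4; python3 gap.py 4
```

```text
clock: 4.08
tool_pos: [0.4952, -0.0244, 0.1074]
tcp_rot: [[0.218, 0.976, -0.001], [0.976, -0.218, -0.002], [-0.002, -0.0, -1.0]]
contact_force: [-1.5, -8.0, 2.4]
grip_width: -0.001
t 4.08 tcp clamp mm [-37.07   0.11 107.37] yaw err deg -0.01736651054211463 z axis [-0.  0. -1.] F clamp [-8.16 -0.31  2.42] grip -0.0014405608336228544
3 jaw front p90..98 [63.1 69.9 71.2 76.4] 173 panel x p3,50,97 [76.5 82.2 88. ] z 89.6519460438121
   jaw edge(rise) x 78.5 7.8742676
   panel top: rise 77.0 8.836205 fall 87.75 -5.71122
clock: 4.97
tool_pos: [0.495, -0.025, 0.1074]
tcp_rot: [[0.219, 0.976, -0.001], [0.976, -0.219, -0.003], [-0.003, -0.0, -1.0]]
contact_force: [-1.3, -8.9, 2.1]
grip_width: -0.003
t 4.97 tcp clamp mm [-37.76   0.1  107.39] yaw err deg -0.0588663797580215 z axis [-0.  0. -1.] F clamp [-8.96 -0.64  2.14] grip -0.002713269190032311
4 jaw front p90..98 [69.  75.9 77.1 77.3] 175 panel x p3,50,97 [77.4 83.1 88.9] z 89.64993665523224
   jaw edge(rise) x 79.0 9.252979
   panel top: rise 77.75 8.981342 fall 89.0 -5.846443
```

View pics/top4.png

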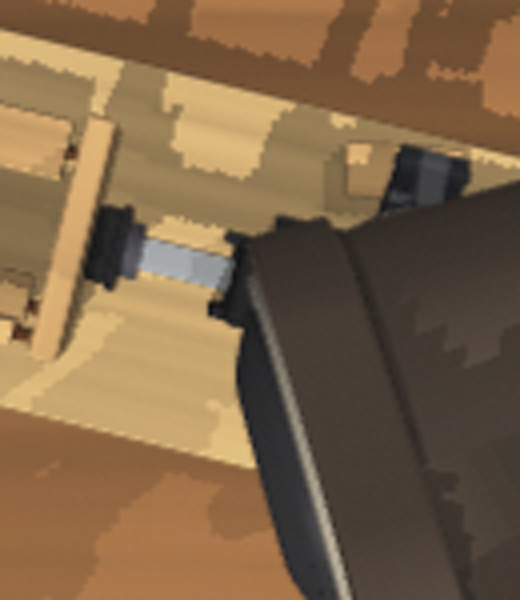

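```bash
python3 -m crank '[{"delta_pos":[-10,0,0],"turn":[0,0,0],"claw":1},{"delta_pos":[-20,0,0],"turn":[0,0,0],"claw":1},{"delta_pos":[-24,0,0],"turn":[0,0,0],"claw":1},{"delta_pos":[-24,0,0],"turn":[0,0,0],"claw":1},{"delta_pos":[-17,0,0],"turn":[0,0,0],"claw":1},{"delta_pos":[-13,0,0],"turn":[0,0,0],"claw":1},{"delta_pos":[-10,0,0],"turn":[0,0,0],"claw":1},{"delta_pos":[-7,0,0],"turn":[0,0,0],"claw":1},{"delta_pos":[-7,0,0],"turn":[0,0,0],"claw":1},{"delta_pos":[-7,0,0],"turn":[0,0,0],"claw":1}]';python3 st.py; python3 look.py 5; python3 gap.py 5
python3 -m crank '[{"delta_pos":[2,0,0],"turn":[0,0,0],"claw":1},{"delta_pos":[3,0,0],"turn":[0,0,0],"claw":1},{"delta_pos":[3,0,0],"turn":[0,0,0],"claw":1},{"delta_pos":[3,0,0],"turn":[0,0,0],"claw":1}]';python3 st.py;python3 look.py 6; python3 gap.py 6
```

```text
clock: 5.85
tool_pos: [0.4935, -0.0317, 0.1074]
tcp_rot: [[0.219, 0.976, -0.001], [0.976, -0.219, -0.002], [-0.002, -0.0, -1.0]]
contact_force: [-1.4, -8.4, 2.3]
grip_width: -0.001
t 5.85 tcp clamp mm [-44.63   0.11 107.39] yaw err deg -0.05149660187423417 z axis [-0.  0. -1.] F clamp [-8.51 -0.42  2.3 ] grip -0.0012399413752744231
5 jaw front p90..98 [72.7 79.7 81.  81. ] 177 panel x p3,50,97 [81.3 86.9 92.6] z 89.73615368860943
   jaw edge(rise) x 83.0 8.812691
   panel top: rise 81.5 8.967857 fall 92.5 -7.5355988
clock: 6.23
tool_pos: [0.4941, -0.0292, 0.1074]
tcp_rot: [[0.219, 0.976, -0.001], [0.976, -0.219, -0.003], [-0.003, -0.0, -1.0]]
contact_force: [-2.2, -8.5, 3.3]
grip_width: -0.001
t 6.23 tcp clamp mm [-42.     0.1  107.42] yaw err deg -0.07270056572584596 z axis [-0.  0. -1.] F clamp [-8.72  0.26  3.3 ] grip -0.0006088141754237162
6 jaw front p90..98 [74.  80.8 82.  82.1] 171 panel x p3,50,97 [82.3 87.9 93.7] z 89.57267401766755
   jaw edge(rise) x 84.0 8.604641
   panel top: rise 82.5 8.745167 fall 93.25 -5.959976
```

View pics/top6.png

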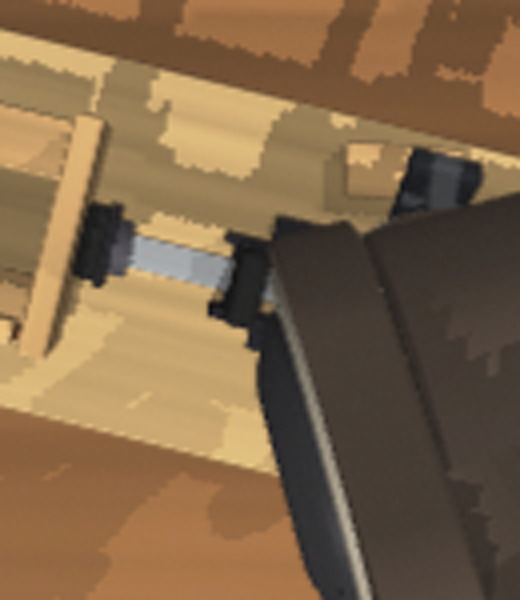

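```bash
python3 -m crank '[{"delta_pos":[2,0,0],"turn":[0,0,0],"claw":1},{"delta_pos":[3,0,0],"turn":[0,0,0],"claw":1},{"delta_pos":[3,0,0],"turn":[0,0,0],"claw":1},{"delta_pos":[3,0,0],"turn":[0,0,0],"claw":1}]';python3 st.py;python3 look.py 7; python3 gap.py 7
python3 -m crank '[{"delta_pos":[-10,0,0],"turn":[0,0,0],"claw":1},{"delta_pos":[-20,0,0],"turn":[0,0,0],"claw":1},{"delta_pos":[-22,0,0],"turn":[0,0,0],"claw":1},{"delta_pos":[-22,0,0],"turn":[0,0,0],"claw":1},{"delta_pos":[-22,0,0],"turn":[0,0,0],"claw":1}]';python3 st.py;python3 look.py 8; python3 gap.py 8
```

```text
clock: 6.62
tool_pos: [0.4947, -0.0264, 0.1074]
tcp_rot: [[0.219, 0.976, -0.001], [0.976, -0.219, -0.003], [-0.003, -0.0, -1.0]]
contact_force: [-1.7, -9.3, 4.1]
grip_width: 0.002
t 6.62 tcp clamp mm [-39.18   0.08 107.41] yaw err deg -0.08228747598403875 z axis [-0.  0. -1.] F clamp [-9.42 -0.33  4.06] grip 0.0019299816411898494
7 jaw front p90..98 [75.  82.  83.3 83.4] 178 panel x p3,50,97 [83.4 89.1 94.9] z 89.72833360064236
   jaw edge(rise) x 85.75 8.449116
   panel top: rise 83.75 8.878895 fall 79.5 -5.0896263
clock: 7.08
tool_pos: [0.4904, -0.0459, 0.1074]
tcp_rot: [[0.218, 0.976, 0.0], [0.976, -0.218, 0.001], [0.001, 0.0, -1.0]]
contact_force: [0.5, -0.2, 0.6]
grip_width: -0.0
t 7.08 tcp clamp mm [-59.08   0.06 107.36] yaw err deg -0.03098892924025075 z axis [ 0. -0. -1.] F clamp [-0.05 -0.56  0.59] grip -0.00020620542270789643
8 jaw front p90..98 [75.1 82.  83.3 83.5] 178 panel x p3,50,97 [83.5 89.  94.8] z 89.72632592113361
   jaw edge(rise) x 85.75 8.316326
   panel top: rise 83.75 8.770386 fall 79.5 -4.9993553
```

View pics/top8.png

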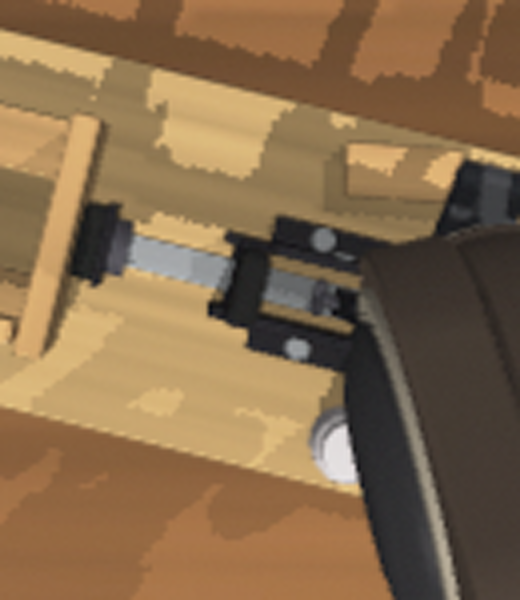

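```bash
cat > av.py <<'E'
import sys
from h import *
from rig import sense
np.set_printoptions(precision=2,suppress=True)
F=[];X=[];PX=[];k=sys.argv[1]
c=cams.get_calibration('top')
for i in range(6):
    p,d=cams.get_image('top');C=toC(cloud('top',d))*1000;x,y,z=np.moveaxis(C,-1,0)
    pm=(abs(y)<45)&(x>70)&(x<110)&(z>84)&(z<95);PX.append([np.median(x[pm]),np.mean(x[pm])])
    jm=(abs(y)<14)&(x>45)&(x<100)&(z>55)&(z<66);PX[-1].append(np.median(x[jm]))
    s=sense();F.append(R.T@s['contact_force']);X.append(toC(s['tool_pos'])[0]*1000)
np.savez(f"pics/top{k}.npz",p=p,d=d)
print(k,'t',round(s['clock'],2),'F',np.mean(F,0),'+-',np.std(F,0)[0],'tcpx',np.mean(X),'s',np.mean(X)+58,'panel',np.mean(PX,0))
E
python3 -m crank '[{"delta_pos":[3,0,0],"turn":[0,0,0],"claw":1},{"delta_pos":[6,0,0],"turn":[0,0,0],"claw":1},{"delta_pos":[6,0,0],"turn":[0,0,0],"claw":1},{"delta_pos":[6,0,0],"turn":[0,0,0],"claw":1}]'>/dev/null;python3 av.py 9
python3 -m crank '[{"delta_pos":[2,0,0],"turn":[0,0,0],"claw":1},{"delta_pos":[3,0,0],"turn":[0,0,0],"claw":1},{"delta_pos":[3,0,0],"turn":[0,0,0],"claw":1}]'>/dev/null;python3 av.py 10
python3 -m crank '[{"delta_pos":[2,0,0],"turn":[0,0,0],"claw":1},{"delta_pos":[3,0,0],"turn":[0,0,0],"claw":1},{"delta_pos":[3,0,0],"turn":[0,0,0],"claw":1}]'>/dev/null;python3 av.py 11
```

```text
9 t 7.77 F [-5.84 -0.65  0.97] +- 0.67465107742366 tcpx -54.726719648054576 s 3.2732803519454237 panel [89.15 89.15 75.07]
10 t 8.32 F [-7.21  0.51  2.43] +- 0.36953944774195846 tcpx -52.185356424980995 s 5.814643575019005 panel [89.76 89.79 75.63]
11 t 8.87 F [-7.68  0.06  2.9 ] +- 0.6621930472788785 tcpx -49.37336572724516 s 8.626634272754842 panel [90.86 90.89 76.68]
```

```bash
python3 -m crank '[{"delta_pos":[2,0,0],"turn":[0,0,0],"claw":1},{"delta_pos":[3,0,0],"turn":[0,0,0],"claw":1},{"delta_pos":[3,0,0],"turn":[0,0,0],"claw":1}]'>/dev/null;python3 av.py 12
python3 -m crank '[{"delta_pos":[2,0,0],"turn":[0,0,0],"claw":1},{"delta_pos":[2,0,0],"turn":[0,0,0],"claw":1},{"delta_pos":[2,0,0],"turn":[0,0,0],"claw":1}]'>/dev/null;python3 av.py 13
python3 -m crank '[{"delta_pos":[2,0,0],"turn":[0,0,0],"claw":1},{"delta_pos":[2,0,0],"turn":[0,0,0],"claw":1},{"delta_pos":[2,0,0],"turn":[0,0,0],"claw":1}]'>/dev/null;python3 av.py 14
```

```text
12 t 9.42 F [-8.94  0.27  3.22] +- 0.6181934421710986 tcpx -46.63985710378597 s 11.360142896214029 panel [91.65 91.69 77.54]
13 t 9.97 F [-9.87  0.28  3.03] +- 0.36219088467775984 tcpx -45.050370883070975 s 12.949629116929025 panel [91.72 91.7  77.69]
14 t 10.52 F [-11.01   0.     3.6 ] +- 0.5209054420537961 tcpx -43.47269910625105 s 14.52730089374895 panel [91.67 91.71 77.7 ]
```

```bash
python3 -m crank '[{"delta_pos":[2,0,0],"turn":[0,0,0],"claw":1},{"delta_pos":[3,0,0],"turn":[0,0,0],"claw":1},{"delta_pos":[3,0,0],"turn":[0,0,0],"claw":1}]'>/dev/null;python3 av.py 15
python3 -m crank '[{"delta_pos":[2,0,0],"turn":[0,0,0],"claw":1},{"delta_pos":[3,0,0],"turn":[0,0,0],"claw":1},{"delta_pos":[3,0,0],"turn":[0,0,0],"claw":1}]'>/dev/null;python3 av.py 16
```

```text
15 t 11.07 F [-12.73  -0.31   4.76] +- 0.31499479352350956 tcpx -41.10238796932372 s 16.897612030676278 panel [91.67 91.7  77.88]
16 t 11.62 F [-14.48  -0.3    4.99] +- 0.7069351694578283 tcpx -38.79678826861075 s 19.203211731389253 panel [91.7  91.7  78.05]
```

```bash
python3 -m crank '[{"delta_pos":[-8,0,0],"turn":[0,0,0],"claw":1},{"delta_pos":[-16,0,0],"turn":[0,0,0],"claw":1},{"delta_pos":[-24,0,0],"turn":[0,0,0],"claw":1},{"delta_pos":[-29,0,0],"turn":[0,0,0],"claw":1},{"delta_pos":[-29,0,0],"turn":[0,0,0],"claw":1},{"delta_pos":[-29,0,0],"turn":[0,0,0],"claw":1},{"delta_pos":[-29,0,0],"turn":[0,0,0],"claw":1}]' >/dev/null;python3 av.py 17
python3 -m crank '[{"delta_pos":[0,0,-15],"turn":[0,0,0],"claw":1},{"delta_pos":[0,0,-30],"turn":[0,0,0],"claw":1},{"delta_pos":[0,0,-30],"turn":[0,0,0],"claw":1},{"delta_pos":[-25,0,-30],"turn":[0,0,0],"claw":1},{"delta_pos":[-48,0,-30],"turn":[0,0,0],"claw":1},{"delta_pos":[-48,0,-30],"turn":[0,0,0],"claw":1},{"delta_pos":[-48,0,-30],"turn":[0,0,0],"claw":1}]' >/dev/null;python3 st.py;python3 av.py 18
python3 - <<'E'
from h import *
p,d=cams.get_image('side');cv2.imwrite("pics/side18.png",cv2.resize(p[110:350,150:290,::-1],None,fx=2.4,fy=2.4))
p=np.load('pics/top18.npz')['p'];cv2.imwrite("pics/top18.png",cv2.resize(p[180:330,200:400,::-1],None,fx=3,fy=3))
E
```

```text
17 t 12.5 F [0.13 0.02 0.47] +- 0.4018214235770502 tcpx -63.06034485103677 s -5.060344851036767 panel [91.64 91.69 77.93]
t 13.08 tcp clamp mm [-112.91    0.35  136.85] yaw err deg -0.1788014334249425 z axis [-0.  0. -1.] F clamp [-0.7   0.49  0.55] grip 0.002463082616005238
18 t 13.38 F [0.26 0.21 0.34] +- 0.4490472143409293 tcpx -110.89195158085516 s -52.891951580855164 panel [91.66 91.69 77.87]
```

View pics/side18.png

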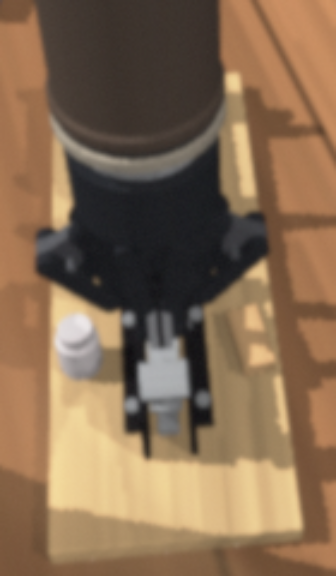

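View pics/top18.png

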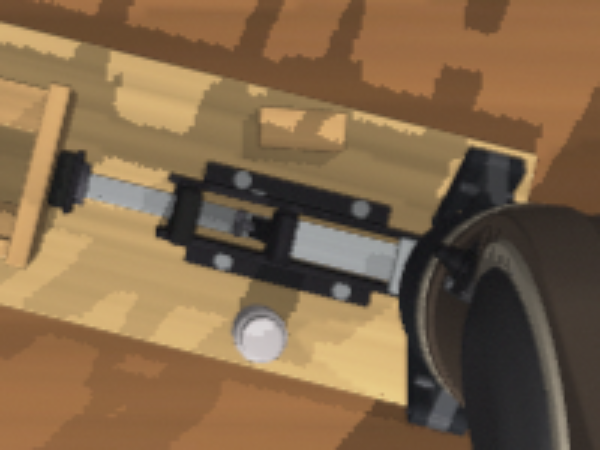

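```bash
python3 -m crank '[{"delta_pos":[-5,0,0],"turn":[0,0,0],"claw":1},{"delta_pos":[-5,0,12],"turn":[0,0,0],"claw":1},{"delta_pos":[-5,0,24],"turn":[0,0,0],"claw":1},{"delta_pos":[-5,0,34],"turn":[0,0,0],"claw":1},{"delta_pos":[-5,0,34],"turn":[0,0,0],"claw":1},{"delta_pos":[-5,0,34],"turn":[0,0,0],"claw":1},{"delta_pos":[-5,0,34],"turn":[0,0,0],"claw":1}]' >/dev/null;python3 st.py
python3 -m crank '[{"delta_pos":[0,0,3],"turn":[0,0,0],"claw":1},{"delta_pos":[0,0,6],"turn":[0,0,0],"claw":1},{"delta_pos":[0,0,6],"turn":[0,0,0],"claw":1}]' >/dev/null;python3 st.py
```

```text
t 14.02 tcp clamp mm [-116.5    -0.07  103.6 ] yaw err deg -0.010813922331853139 z axis [ 0. -0. -1.] F clamp [-0.94 -0.59 -0.14] grip 0.0017718768478245457
t 14.27 tcp clamp mm [-116.65   -0.23   97.28] yaw err deg -0.023813877520355686 z axis [-0. -0. -1.] F clamp [-0.92 -0.62  2.34] grip -0.00016622505137594244
```

Contact is at about z 97.5. Next I press to about z 88 and hold there for a second.

```bash
python3 -m crank '[{"delta_pos":[0,0,3],"turn":[0,0,0],"claw":1},{"delta_pos":[0,0,6],"turn":[0,0,0],"claw":1},{"delta_pos":[0,0,8],"turn":[0,0,0],"claw":1},{"delta_pos":[0,0,9.3],"turn":[0,0,0],"claw":1},{"delta_pos":[0,0,9.3],"turn":[0,0,0],"claw":1},{"delta_pos":[0,0,9.3],"turn":[0,0,0],"claw":1}]' >/dev/null;python3 st.py;python3 look.py 19;python3 gap.py 19
```

```text
t 14.77 tcp clamp mm [-116.69   -0.28   88.31] yaw err deg -0.026844821149122497 z axis [-0. -0. -1.] F clamp [-1.08  1.42  7.58] grip -0.0021630742955947866
19 jaw front p90..98 [52.2 57.5 85.9 86. ] 139 panel x p3,50,97 [86.1 91.6 97.4] z 89.71087825694735
   jaw edge(rise) x 58.0 11.791164
   panel top: rise 86.5 8.294918 fall 81.75 -4.7899094
```

```bash
python3 -m crank '[{"delta_pos":[0,0,0],"turn":[0,0,0],"claw":1},{"delta_pos":[0,0,0],"turn":[0,0,0],"claw":1},{"delta_pos":[0,0,0],"turn":[0,0,0],"claw":1},{"delta_pos":[0,0,0],"turn":[0,0,0],"claw":1},{"delta_pos":[0,0,0],"turn":[0,0,0],"claw":1},{"delta_pos":[0,0,0],"turn":[0,0,0],"claw":1},{"delta_pos":[0,0,0],"turn":[0,0,0],"claw":1},{"delta_pos":[0,0,0],"turn":[0,0,0],"claw":1},{"delta_pos":[0,0,0],"turn":[0,0,0],"claw":1},{"delta_pos":[0,0,0],"turn":[0,0,0],"claw":1}]' >/dev/null;python3 st.py;python3 look.py 20;python3 gap.py 20
python3 -m crank '[{"delta_pos":[0,0,-10],"turn":[0,0,0],"claw":1},{"delta_pos":[0,0,-30],"turn":[0,0,0],"claw":1},{"delta_pos":[0,0,-60],"turn":[0,0,0],"claw":1},{"delta_pos":[0,0,-100],"turn":[0,0,0],"claw":1},{"delta_pos":[0,0,-140],"turn":[0,0,0],"claw":1},{"delta_pos":[-40,0,-140],"turn":[0,0,0],"claw":1},{"delta_pos":[-80,0,-140],"turn":[0,0,0],"claw":1},{"delta_pos":[-120,0,-140],"turn":[0,0,0],"claw":1},{"delta_pos":[-150,0,-140],"turn":[0,0,0],"claw":1},{"delta_pos":[-150,0,-140],"turn":[0,0,0],"claw":1}]' >/dev/null
python3 -m crank '[{"delta_pos":[-40,0,0],"turn":[0,0,0],"claw":1},{"delta_pos":[-80,0,0],"turn":[0,0,0],"claw":1},{"delta_pos":[-80,0,0],"turn":[0,0,0],"claw":1},{"delta_pos":[-80,0,0],"turn":[0,0,0],"claw":1},{"delta_pos":[-80,0,0],"turn":[0,0,0],"claw":1}]' >/dev/null;python3 st.py
python3 - <<'E'
from h import *
for n,b in(("top",(110,160,400,340)),("side",(150,110,290,350))):
    p,d=cams.get_image(n);np.savez(f"pics/{n}21.npz",p=p,d=d);x0,y0,x1,y1=b
    cv2.imwrite(f"pics/{n}21.png",cv2.resize(p[y0:y1,x0:x1,::-1],None,fx=2.4,fy=2.4,interpolation=cv2.INTER_CUBIC))
E
python3 gap.py 21
```

```text
t 15.65 tcp clamp mm [-116.68   -0.32   88.43] yaw err deg -0.030402461183167927 z axis [-0. -0. -1.] F clamp [-0.7   0.39  6.46] grip 0.0014566565839390423
20 jaw front p90..98 [51.9 57.5 85.9 86. ] 141 panel x p3,50,97 [86.  91.6 97.5] z 89.62542349417468
   jaw edge(rise) x 58.0 11.682976
   panel top: rise 86.5 8.288567 fall 81.75 -4.8062363
t 16.95 tcp clamp mm [-345.91    0.47  227.89] yaw err deg -0.03686859579811185 z axis [ 0.  0. -1.] F clamp [ 0.11 -0.    0.29] grip -0.0011880118746601946
21 jaw front p90..98 [52.  57.5 85.9 86. ] 138 panel x p3,50,97 [86.  91.7 97.4] z 89.66712666575883
   jaw edge(rise) x 58.0 10.851952
   panel top: rise 86.5 7.6550484 fall 81.75 -4.4214516
```

View pics/top21.png

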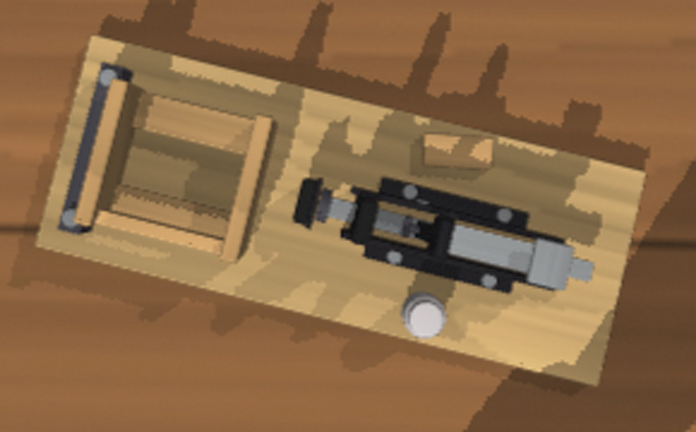

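View pics/side21.png

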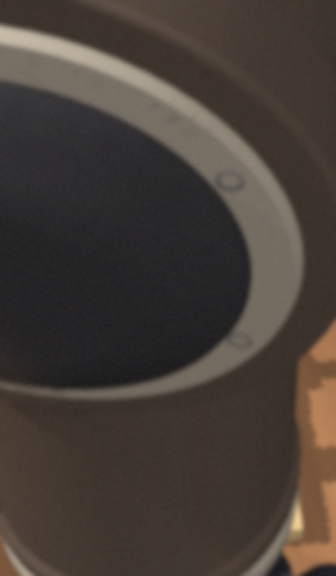

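The top view shows the panel flush with the trough sides at about (248,190), with no dowels visible. The jaw is back at (308,203), and the jar (425,316) and offcut (457,150) haven't moved. The arm blocks the side view, but it's clear of the bench, so I'm handing in.

```bash
python3 -c "
from rig import manip
print(manip.sign_off())"
```

```text
the job is handed in; nothing more can be done
None
```

The near panel is fully home, the clamp held it by itself, and the jaw is now back at its rear position, clear of the panel. I handed the job in after about 17 s; no verdict is reported.

- **Squeezing:** I worked the trigger in five strokes, pushing its rear face with the closed fingertips. The panel moved about 9.5 mm and then stopped dead.
- **Nip force:** I tightened a little more once the panel was home. The jaw force was estimated, not measured directly. Bar travel gave about 18 N and the trigger force gave about 15 N, so the two differ by about 3 N but both fall within 10 to 26 N.
- **Holding:** After I let go, jaw and panel stayed put to within about 0.2 mm for more than two seconds.
- **Release:** I pressed the tab down about 9.3 mm and held it there for just over a second. The jaw ran back to clamp x ≈ 58, which is 1 mm from the stated rear stop at 57 and within camera error.

In the last top view, the panel is still home (face at clamp x ≈ 86), with about 28 mm between jaw and panel. The jar and offcut look unmoved by eye. The arm is clear and reads about zero force. It blocked the final side view, so that check rests on the top camera alone.

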